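# Find the till's hidden release and pop the drawer

### The job

The cash drawer of the small till on the counter has no handle: it is held by a concealed release, a grey push plate let into the grey lane on top of the till, somewhere along its length. With the fingertips feel gently along the lane until you find the spot that gives, press it in until the drawer springs out, then let go and move clear. Leave the drawer standing open, grip and lift nothing, and leave the spool on the till and the goods round it where they are.

Things in the scene. Friction and masses are not known exactly. Their poses are not given: they have to be found in the camera images.
- till: Low till, fixed on the counter: dark wooden box with dark steel top, 170 mm deep (its x), 300 mm wide (its y), 90 mm high. Origin at the centre of its underside; +x to its back, -x to the drawer front, +y to the left end of the lane, z up. In the top lies the lane, a rigid flat grey strip, 64 mm wide (till x -62 to +2 mm), 134 mm long (till y -67 to +67 mm), 3 mm below the steel.
- lane_mid (a point): Middle of the lane, on its surface (till x = -30 mm, y = 0, 87 mm above the underside). The hidden release plate, grey, 48 x 48 mm in a 51 mm hole, face 2.5 mm below the lane, is centred on the lane's centre line (till x = -30 mm), anywhere from till y = -40 to +40 mm. Where is not reported: feel for it, or look for the thin gap round it.
- lane_left_end (a point): Left end of the lane's centre line, on its surface (till y = +67 mm).
- lane_right_end (a point): Right end of the lane's centre line, on its surface (till y = -67 mm).
- till_release (a joint): How far the hidden release plate (see lane_mid) is pressed in, in m: 0 at rest, stop at 0.007. Spring: it starts to give at about 1.5 N, takes about 4 N at 0.0045, where the catch lets go, and about 6 N at the stop. It comes back up by itself.
- till_drawer (a joint): How far the drawer is out, in m: 0 shut and caught, 0.060 fully out. Once the catch lets go, a light spring drives it out to the front (till -x) in under a second, and it stays out.
- drawer_front (a point): Middle of the drawer's wooden front (276 mm wide, 62 mm high), 42 mm above the till's underside, 84 mm in front of the till's origin when shut. It has no handle.
- spool_gold: Loose white spool with gold ribbon, 57 mm across, 20 mm high, lying on the till's steel top behind the lane (till x about +53 mm). Origin at the centre of its underside. To be left alone.
- tin_round_a: Loose round tin, red with gold lid, 69 mm across, 42 mm high, on the counter. Origin at the centre of its underside. To be left alone.
- ballotin_red: Loose red gift box with gold ribbon, 50 x 60 x 68 mm, on the counter. Origin at the centre of its underside. To be left alone.
- chest_mini_b: Loose small domed orange-red chest, 69 x 82 x 64 mm, on the counter. Origin at the centre of its underside. To be left alone.

How it is judged:
By the outcome, as a careful person would: the job done as asked, in the order asked, and still so for the second after the job is handed in, with the robot touching nothing.
It also fails if it takes over 48 s, if anything falls off the work surface, if the arm or the gripper's body presses on something with over 40 N, if the wrist force passes 120 N, or if a joint passes its speed limit or range.

### The arm

A 7-joint arm with a two-finger parallel gripper is mounted at the origin on a cart in front of the work surface, level with it; the furniture and walls round the work are solid. World frame = base frame: x ahead of the robot, y to its left, z up, the work surface at z = 0. Lengths are in m, angles in rad, forces in N, time in s.
With the tool pointing down it reaches from about 0.425 to 0.925 m from the base axis. Payload 6.8 kg.
Tool frame: the origin (TCP) lies at the very end of the fingers, on their centre line; the grasp point (between the pads) lies 19 mm behind it; z points along the fingers, x is the direction in which the jaws open and shut, and the axes are right-handed (so a half turn about z gives the same grasp; the last joint's range is limited). The gripper opens to 85 mm and grips with 20 to 120 N. Pads are 22 mm wide; open, the fingers measure 114 mm over their backs; the gripper's body (76 mm by 85 mm) begins 54 mm behind the grasp point. The pads swing forward as they close: fully open they stand 13 mm farther back than shut.
Start: joints at [-1.251, 0.477, 0.022, 1.555, -0.011, 1.109, -0.083], TCP at [0.28, 0.614, 0.231] pointing down, gripper open.
Joint ranges: [-2.96, 2.96], [-0.34, 2.1], [-1.41, 1.46], [0.24, 2.44], [-1.37, 4.51], [0.17, 1.92], [-2.96, 2.96]. Speed limits (rad/s): [2.39, 2.39, 3.14, 3.14, 3.14, 3.14, 3.14].

### API

Orientations are given as a unit quaternion [w, x, y, z].
In Python, from station import bot gives the robot as it stands.
- The arm moves only by the shell command python3 -m creep 'ROWS' [FORCE]. ROWS is JSON, a list that holds one entry, the list of rows, each a list of 7 numbers: the shift along the tool's x, y, z in cm, then the turn, a rotation vector about the tool's x, y, z in rad, then the opening, from 0 (shut) to 1 (fully open). In form: [[[dx, dy, dz, wx, wy, wz, claw], ...]]. A call has 1 to 10 rows; each row is the pose to reach, as a shift and turn from the pose commanded when the call began, along the tool's axes at that moment; what a row does not reach only later rows make up. A row lasts 1/8 s, in which the tool goes at most 62.5 mm and 10.7 degrees, less where a joint would pass 70% of its speed; a pose out of reach is approached as far as the arm can. A call with a gripper value outside its range is refused whole. The fingers move at their own pace and stop on an object; FORCE is the grip in N (left out, the last holds). Time passes only in rows, so rows that repeat a pose let the fingers close. It gives the time, the measured TCP pose, the force and the opening at its end, in the units of the state.
- bot.get_obs(): the state, without advancing time (a new reading comes with each control period).
- bot.read_camera(name): name is "scene" or "top" or "wrist"; returns (picture, depth): 480x640x3 uint8, blue, green, red; 480x640 float32, m along the optical axis (not along the pixel's ray), 0 where there is no reading.
- bot.calibration(name): a dict with "mtx" (3x3 intrinsics, pixels), "rvec" (rotation vector, rad) and "tvec" (3), from world to camera coordinates, as OpenCV has them. Camera axes: x right, y down, z forward; pixel columns grow to the right and rows downward; lengths in m; the calibration is good to about 2 mm. A picture is of the moment at which its call begins: read the wrist's pose just before it. calibration takes no time and is no camera call; for the wrist camera it gives the pose at the moment of the call.
- bot.hand_in(): hands the job in, once; it reports no verdict.
Trained networks look in the newest picture that a camera, given by its name, has taken for a name from the list of things; names that differ only in an ending like _2 or _b are one class to them, and where a whole thing is asked for, a point or a joint stands for the part that bears it (a point fixed in the world has none). Each returns a list of dicts, best first, with "p" (0 to 1); they miss things now and then, are a little off and sometimes report something else, mostly with a low value. They report only what shows in the picture. A call takes as long as a camera call.
- bot.find_in(camera, label): "xy" ([column, row] in pixels, amid what is visible of it).
- bot.silhouettes(camera, label): "mask" (480x640 bool, what is visible of it) and "xy" ([column, row] in pixels, amid what is visible of it).
The state is a dict: "t": time; "q": joint angles; "joint_vel": joint speeds; "joint_torque": joint torques, N m; "eef_pos": TCP position; "tool_rot": TCP orientation; "contact_force": force on the tool from outside, world axes, zero at the start; "torque": the same for the moment, N m; "gripper_width": opening from 0.0 (shut) to 1.0 (fully open).
Only numpy, scipy, OpenCV 4.12 (cv2) and the standard library are available. Lean on these libraries where they do the work, as an engineer would, in place of code of your own. Each camera call takes 0.05 s, during which the arm holds its last target.

## Working session

There is one attempt and no reset: what is moved stays moved. The work goes in short steps, Python scripts to look and compute and a shell command to move; the robot and the scene stay as the last step left them, time stands still between calls to the robot, and variables do not carry over. Pictures are saved under pics/ and viewed, and the job is handed in when it is done.

```bash
mkdir -p pics; ls
python3 - <<'E'
from station import bot
import cv2, numpy as np
o=bot.get_obs()
for k,v in o.items(): print(k,np.round(v,3))
for n in ["scene","top","wrist"]:
    im,d=bot.read_camera(n); cv2.imwrite(f"pics/{n}0.png",im); np.save(f"{n}0.npy",d)
    c=bot.calibration(n); print(n,np.round(c["mtx"],1).tolist(),np.round(c["rvec"],4).tolist(),np.round(c["tvec"],4).tolist())
    for l in ["till","lane_mid","drawer_front","spool_gold"]:
        r=bot.find_in(n,l); print(l,[(np.round(x["xy"]).tolist(),round(x["p"],2)) for x in r[:2]])
E
```

```text
pics
t 0.0
q [-1.251  0.478  0.022  1.556 -0.011  1.109 -0.083]
joint_vel [ 0.001 -0.001  0.    -0.     0.001 -0.    -0.   ]
joint_torque [-1.0000e-03 -5.9646e+01  1.6080e+00 -2.8120e+01  1.3000e-02  9.0000e-03
  0.0000e+00]
eef_pos [0.28  0.614 0.23 ]
tool_rot [ 0.001  0.841  0.541 -0.001]
contact_force [ 1.418 -0.372  0.235]
torque [ 0.027 -0.032 -0.042]
gripper_width 1.004
scene [[463.8, 0.0, 314.4], [0.0, 463.8, 241.7], [0.0, 0.0, 1.0]] [2.3277, -0.6857, 0.2388] [-0.193, 0.4505, 0.5586]
till [([366.0, 297.0], 0.56)]
lane_mid [([363.0, 293.0], 0.66)]
drawer_front [([351.0, 320.0], 0.93)]
spool_gold [([397.0, 248.0], 0.58)]
top [[493.1, 0.0, 325.4], [0.0, 493.1, 238.8], [0.0, 0.0, 1.0]] [2.1675, -2.1231, 0.2295] [0.3221, 0.4581, 0.8475]
till [([364.0, 214.0], 0.84)]
lane_mid [([364.0, 211.0], 0.71), ([456.0, 232.0], 0.3)]
drawer_front [([407.0, 258.0], 0.63)]
spool_gold [([384.0, 173.0], 0.89)]
wrist [[359.1, 0.0, 316.4], [0.0, 359.1, 240.0], [0.0, 0.0, 1.0]] [-2.4273, -1.5609, -0.2303] [-0.675, -0.0379, 0.378]
till [([119.0, 459.0], 0.58)]
lane_mid [([118.0, 456.0], 0.97)]
drawer_front []
spool_gold []
```

View pics/top0.png

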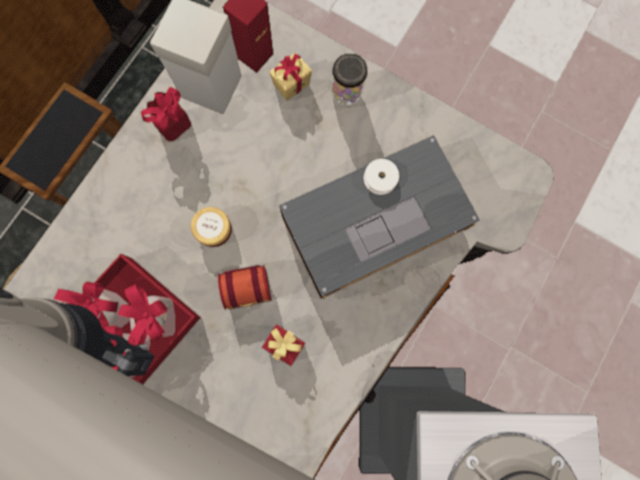

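View pics/scene0.png

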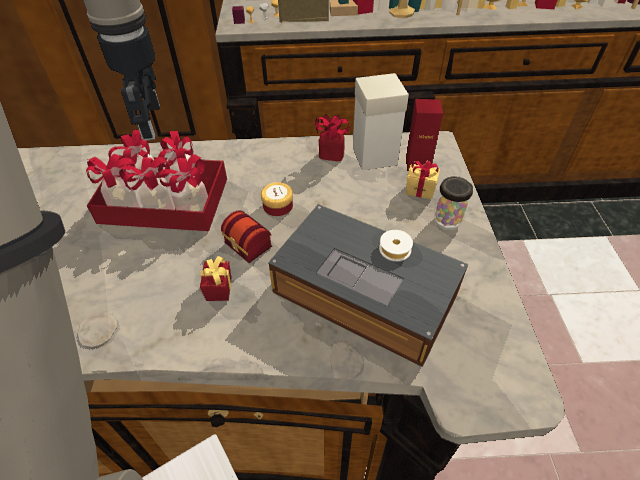

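View pics/wrist0.png

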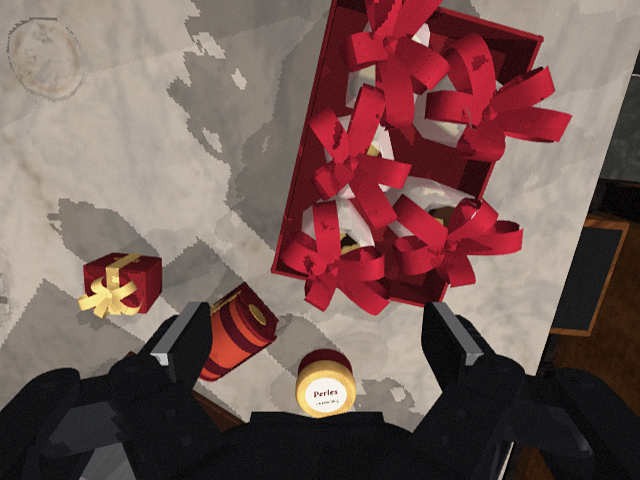

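The top view shows the till with its lane around (388,230) and the plate's outlined square at about (375,234). The scene view shows the same square at about (347,270). The spool sits behind the lane at (381,176). Next I'll work out the geometry.

```bash
cat > h.py <<'E'
from station import bot
import cv2, numpy as np
from scipy.spatial.transform import Rotation as R
def ray(n,uv,z):
    c=bot.calibration(n); Rm,_=cv2.Rodrigues(np.array(c["rvec"],float)); t=np.array(c["tvec"],float).ravel()
    p=cv2.undistortPoints(np.array([[uv]],float),np.array(c["mtx"]),None)[0,0]
    d=Rm.T@np.array([p[0],p[1],1]); o=-Rm.T@t
    return o+d*(z-o[2])/d[2]
def proj(n,P):
    c=bot.calibration(n); return cv2.projectPoints(np.array(P,float).reshape(-1,3),np.array(c["rvec"],float),np.array(c["tvec"],float),np.array(c["mtx"]),None)[0][:,0]
E
python3 - <<'E'
from h import *
for n,cs in [("top",[(281,207),(433,137),(479,216),(323,294)]),("scene",[(271,268),(319,206),(467,264),(430,335)])]:
    P=np.array([ray(n,c,0.09) for c in cs]); print(n,np.round(P,3).tolist()); print("c",P.mean(0).round(4), np.linalg.norm(np.diff(P[[0,1,2,3,0]],axis=0),axis=1).round(3))
    for a,b in((0,1),(3,2)) if n=="top" else ((1,2),(0,3)):
        v=P[a]-P[b]; print("yaw of +y",np.degrees(np.arctan2(v[1],v[0])))
im=cv2.imread("pics/top0.png"); cv2.imwrite("pics/topz.png",cv2.resize(im[120:310,270:490],None,fx=3.6,fy=3.1,interpolation=cv2.INTER_CUBIC)[:600,:800])
im=cv2.imread("pics/scene0.png"); cv2.imwrite("pics/scenez.png",cv2.resize(im[200:350,265:465],None,fx=4,fy=4,interpolation=cv2.INTER_CUBIC))
E
```

```text
top [[0.494, 0.409, 0.09], [0.627, 0.148, 0.09], [0.487, 0.072, 0.09], [0.349, 0.336, 0.09]]
c [0.4895 0.2413 0.09  ] [0.293 0.159 0.298 0.162]
yaw of +y 116.98298353882788
yaw of +y 117.5741854900819
scene [[0.349, 0.325, 0.09], [0.501, 0.408, 0.09], [0.635, 0.148, 0.09], [0.488, 0.078, 0.09]]
c [0.4931 0.2396 0.09  ] [0.173 0.293 0.162 0.284]
yaw of +y 117.25808871723348
yaw of +y 119.50162847729665
```

View pics/topz.png

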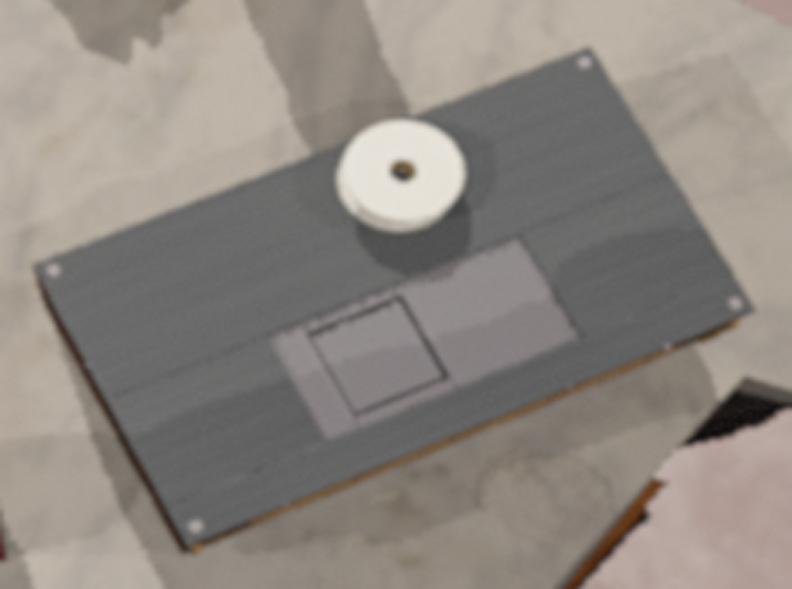

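View pics/scenez.png

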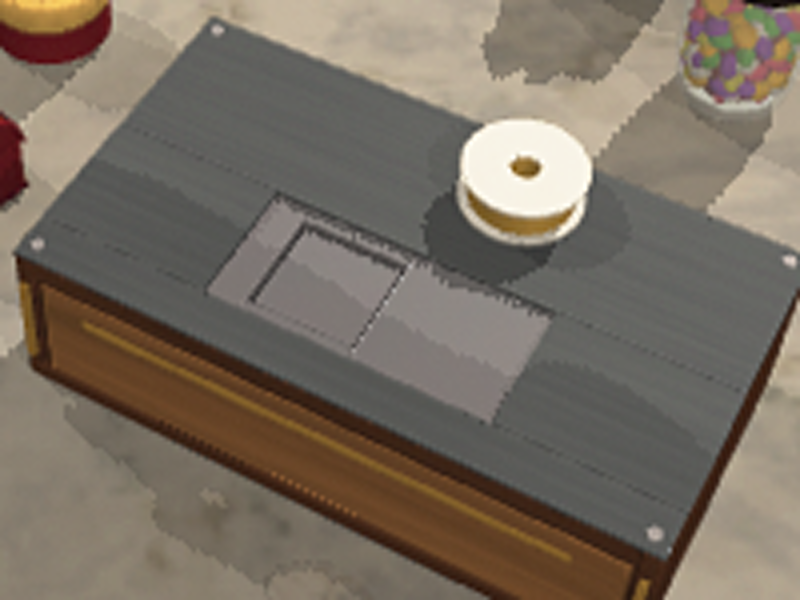

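Run:
```python
from h import *
o=bot.get_obs(); q=o["tool_rot"]; Rm=R.from_quat(np.r_[q[1:],q[0]]).as_matrix(); p=np.array(o["eef_pos"])
def tz(u,v): return (270+u/3.6,120+v/3.1)
def sz(u,v): return (265+u/4,200+v/4)
pl=[ray("top",tz(*c),.087) for c in [(310,333),(402,298),(447,380),(355,414)]]
ln=[ray("top",tz(*c),.087) for c in [(271,337),(520,238),(580,340),(325,440)]]
pls=[ray("scene",sz(*c),.087) for c in [(304,226),(408,265),(353,350),(250,300)]]
lns=[ray("scene",sz(*c),.087) for c in [(277,192),(553,313),(492,424),(208,291)]]
for n,P in zip(["plT","lnT","plS","lnS"],[pl,ln,pls,lns]):
    P=np.array(P); v=P[0]-P[1]+P[3]-P[2]; print(n,P.mean(0).round(4),np.degrees(np.arctan2(v[1],v[0])).round(1),np.linalg.norm(np.diff(P,axis=0),axis=1).round(3))
c=(np.mean(pl,0)+np.mean(pls,0))/2; print(c, "tool xaxis",Rm[:,0].round(3))
print("delta tool cm",(Rm.T@(np.r_[c[:2],0.15]-p)*100).round(2))
```

```text
plT [0.4508 0.2495 0.087 ] 115.0 [0.048 0.05  0.048]
lnT [0.4613 0.2276 0.087 ] 116.1 [0.132 0.063 0.134]
plS [0.4556 0.2495 0.087 ] 117.8 [0.049 0.052 0.05 ]
lnS [0.468  0.2301 0.087 ] 116.3 [0.134 0.064 0.133]
[0.45318758 0.24950994 0.087     ] tool xaxis [0.415 0.91  0.   ]
delta tool cm [-26.    30.89   8.13]
```

```bash
python3 -m creep '[[[-3.7,4.4,0,0,0,-0.13,0],[-7.4,8.8,0,0,0,-0.26,0],[-11.1,13.2,0,0,0,-0.39,0],[-14.8,17.6,0,0,0,-0.52,0],[-18.5,22,1,0,0,-0.65,0],[-22.2,26.4,2,0,0,-0.78,0],[-25,29.7,4,0,0,-0.89,0],[-26,30.9,6,0,0,-0.89,0],[-26,30.9,7,0,0,-0.89,0],[-26,30.9,7,0,0,-0.89,0]]]' 20
python3 - <<'E'
from h import *
o=bot.get_obs(); print(np.round(o["q"],3),np.round(o["contact_force"],2),o["gripper_width"])
im,d=bot.read_camera("wrist"); cv2.imwrite("pics/w1.png",im)
im,d=bot.read_camera("scene"); cv2.imwrite("pics/s1.png",im)
E
```

```text
t: 2.0
eef_pos: [0.4526, 0.2504, 0.161]
tool_rot: [-0.0, 0.526, 0.851, -0.0]
contact_force: [0.3, -0.2, 0.3]
gripper_width: 0.003
[-0.616  0.305 -0.011  1.998  0.004  0.84   1.405] [ 0.28 -0.17  0.27] 0.00261624639385961
```

View pics/w1.png

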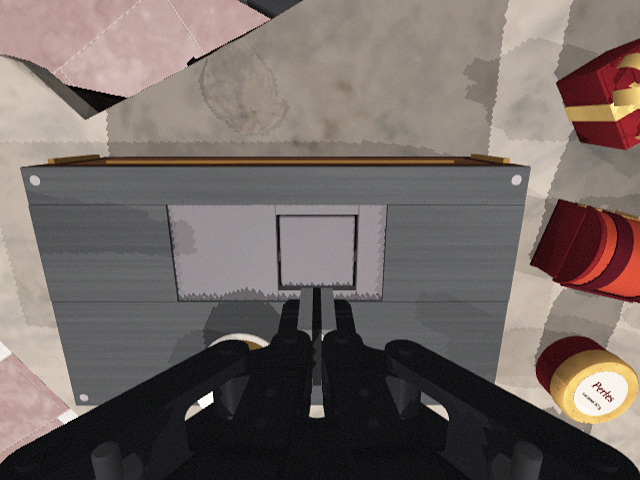

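View pics/s1.png

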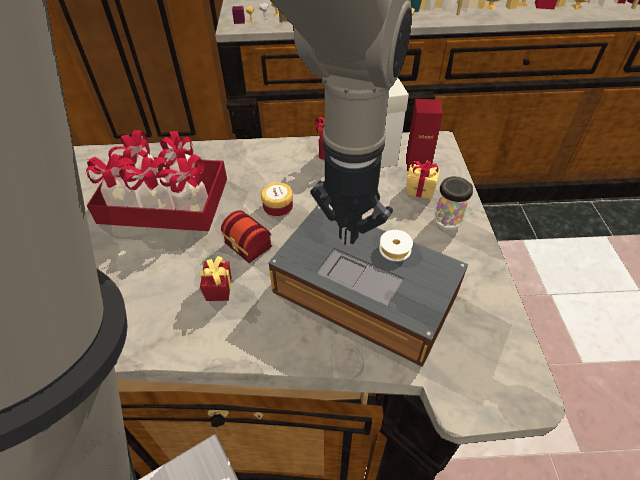

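Run:
```python
from h import *
o=bot.get_obs(); q=o["tool_rot"]; Rm=R.from_quat(np.r_[q[1:],q[0]]).as_matrix(); p=np.array(o["eef_pos"])
P=np.array([ray("wrist",c,.087) for c in [(277,213),(357,213),(358,289),(279,289)]])
L=np.array([ray("wrist",c,.087) for c in [(167,205),(386,205),(382,300),(178,300)]])
for X in (P,L):
    v=X[1]-X[0]+X[2]-X[3]; print(X.mean(0).round(4),np.degrees(np.arctan2(v[1],v[0])).round(1),np.linalg.norm(np.diff(X,axis=0),axis=1).round(3), "tool cm",(Rm.T@(X.mean(0)-p)*100).round(2))
s=ray("top",(381,176),.11); print("spool",s,(Rm.T@(s-p)*100).round(2))
print(proj("wrist",p+Rm[:,2]*0), Rm.round(3).tolist())
```

```text
[0.4532 0.2516 0.087 ] 116.6 [0.049 0.051 0.052] tool cm [0.03 0.02 7.49]
[0.4658 0.2298 0.087 ] 116.6 [0.134 0.064 0.135] tool cm [-2.48  0.17  7.49]
spool [0.5471455  0.24277601 0.11      ] [-4.96  8.03  5.19]
[[317.60437989 306.98528606]] [[-0.448, 0.894, 0.001], [0.894, 0.448, 0.001], [0.001, 0.001, -1.0]]
```

The wrist view shows the plate's gap, with corners at (277,213) and (358,289). That puts its centre within 1 mm of the point under the TCP. I'll descend, then feel gently.

```bash
python3 -m creep '[[[0,0,3,0,0,0,0],[0,0,5.5,0,0,0,0],[0,0,6.5,0,0,0,0],[0,0,6.8,0,0,0,0],[0,0,6.8,0,0,0,0]]]'; python3 -m creep '[[[0,0,0.2,0,0,0,0],[0,0,0.4,0,0,0,0],[0,0,0.5,0,0,0,0],[0,0,0.5,0,0,0,0]]]'
```

```text
t: 2.72
eef_pos: [0.4538, 0.25, 0.094]
tool_rot: [0.0, 0.526, 0.85, 0.001]
contact_force: [0.5, 0.9, 0.3]
gripper_width: -0.001
t: 3.22
eef_pos: [0.4533, 0.2494, 0.0883]
tool_rot: [-0.0, 0.526, 0.85, -0.0]
contact_force: [-0.0, 0.2, -0.9]
gripper_width: -0.0
```

```bash
python3 -m creep '[[[0,0,0.1,0,0,0,0],[0,0,0.2,0,0,0,0],[0,0,0.3,0,0,0,0],[0,0,0.3,0,0,0,0]]]'; python3 -m creep '[[[0,0,0.1,0,0,0,0],[0,0,0.2,0,0,0,0],[0,0,0.2,0,0,0,0]]]';python3 -m creep '[[[0,0,0.1,0,0,0,0],[0,0,0.1,0,0,0,0]]]'
```

```text
t: 3.72
eef_pos: [0.4533, 0.2494, 0.0852]
tool_rot: [-0.0, 0.526, 0.85, -0.0]
contact_force: [0.4, 0.1, -0.4]
gripper_width: 0.005
t: 4.1
eef_pos: [0.4534, 0.2495, 0.0834]
tool_rot: [0.0, 0.526, 0.85, 0.0]
contact_force: [-1.1, -1.1, 2.7]
gripper_width: -0.0
t: 4.35
eef_pos: [0.4534, 0.2495, 0.0823]
tool_rot: [0.0, 0.526, 0.85, 0.0]
contact_force: [-0.1, -0.0, 2.5]
gripper_width: -0.001
```

It gives: about 2.5 N below lane level, well inside the lane's 87 mm height. Now I'll press through the catch.

```bash
python3 -m creep '[[[0,0,0.1,0,0,0,0],[0,0,0.2,0,0,0,0],[0,0,0.2,0,0,0,0]]]'; python3 -m creep '[[[0,0,0.1,0,0,0,0],[0,0,0.15,0,0,0,0],[0,0,0.15,0,0,0,0],[0,0,0.15,0,0,0,0]]]'
python3 - <<'E'
from h import *
im,d=bot.read_camera("scene"); cv2.imwrite("pics/s2.png",im)
E
```

```text
t: 4.72
eef_pos: [0.4534, 0.2495, 0.0802]
tool_rot: [0.0, 0.526, 0.85, 0.0]
contact_force: [0.8, 0.3, 3.8]
gripper_width: -0.002
t: 5.22
eef_pos: [0.4535, 0.2495, 0.0789]
tool_rot: [0.0, 0.526, 0.85, 0.0]
contact_force: [0.1, -0.6, 4.5]
gripper_width: -0.0
```

View pics/s2.png

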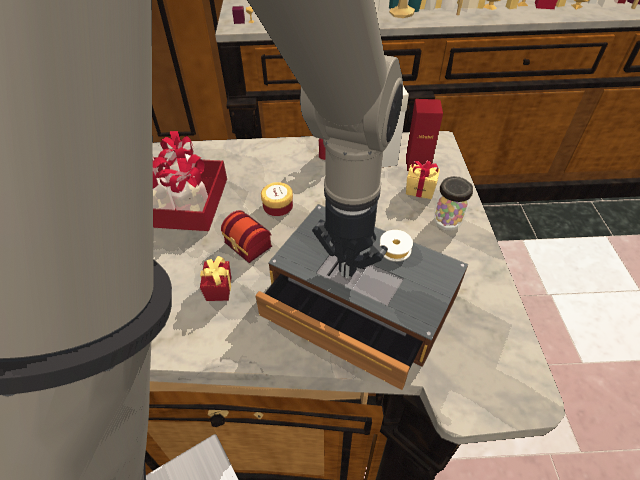

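The drawer has sprung out; its front now runs from about (258,297) to (405,378). The spool is still in place at (396,245). I'll let go straight up and move clear.

```bash
python3 -m creep '[[[0,0,-0.5,0,0,0,0],[0,0,-1.5,0,0,0,0],[0,0,-4,0,0,0,0],[0,0,-8,0,0,0,0],[0,0,-12,0,0,0,0],[0,0,-15,0,0,0,0],[0,0,-16,0,0,0,0],[0,0,-16,0,0,0,0],[0,0,-16,0,0,0,0],[0,0,-16,0,0,0,0]]]'
python3 - <<'E'
from h import *
o=bot.get_obs(); q=o["tool_rot"]; Rm=R.from_quat(np.r_[q[1:],q[0]]).as_matrix(); print(np.round(o["joint_vel"],3),np.round(o["contact_force"],1),o["t"])
for n in("scene","wrist"):
    im,d=bot.read_camera(n); cv2.imwrite(f"pics/{n}3.png",im)
    if n=="scene":
        r=bot.find_in(n,"spool_gold"); print(r[:1]); a=cv2.imread("pics/scene0.png")
        print("drawer",ray(n,(258,297),.073),ray(n,(405,378),.073))
E
```

```text
t: 6.52
eef_pos: [0.4527, 0.249, 0.2375]
tool_rot: [-0.0, 0.526, 0.85, -0.001]
contact_force: [0.0, -0.6, -0.3]
gripper_width: -0.003
[ 0.001 -0.003 -0.    -0.006  0.001  0.002  0.002] [ 0.  -0.6 -0.3] 6.525
[{'xy': [398.3, 248.2], 'p': 0.74}]
drawer [0.30558234 0.29494382 0.073     ] [0.41873424 0.04982896 0.073     ]
```

View pics/scene3.png

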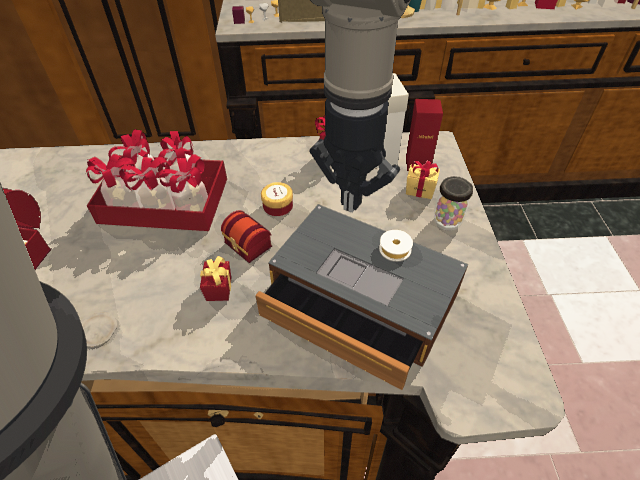

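View pics/wrist3.png

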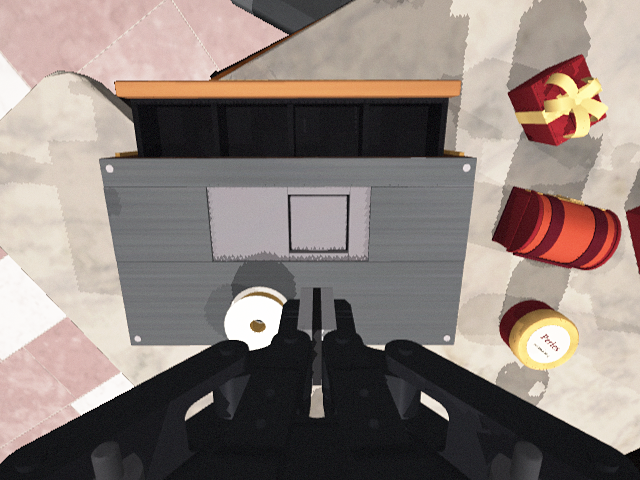

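The drawer stands fully open and its front is about 148 mm from the till's origin, against 144 mm expected. The plate is back up, the spool and goods are unmoved, and the arm is at rest 15 cm above the till.

```bash
python3 -c "
from station import bot
print(bot.hand_in())"
```

```text
the job is handed in; nothing more can be done
None
```

The drawer is open and the job is handed in, after about 6.6 s of the 48 s allowed.

- **Finding the plate:** I located the release plate by the thin gap round it, in the top, scene and wrist pictures. It lies about 25 mm to the left of the lane's middle. I did not slide the fingers along the whole lane; I felt only the one spot, with shut fingertips, and it gave at about 2.5 N.
- **Pressing:** I pressed it in about 5.6 mm at no more than about 4.5 N, and the drawer sprang out. Then I lifted the fingers straight up to 15 cm above the till.
- **Last checks:** These came from the pictures and the state; I had no direct reading of the two joints.
  - **Drawer:** the front measured about 148 mm from the till's origin. Fully out would be 144 mm, so it agrees within measuring error.
  - **Spool and goods:** the spool was found within 2 pixels of where it started, and the tin, gift box and chest look unmoved.
  - **Arm:** it was at rest and touching nothing, with the wrist force reading under 1 N.
- **Failures:** no check failed. The cameras disagreed by up to 5 mm on where the plate was, and I aimed by the wrist view.

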